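# Stand the toppled book back in its rack

### The arm

A 7-joint arm with a two-finger parallel gripper is mounted at the origin on the work surface. World frame = base frame: x ahead of the robot, y to its left, z up, the work surface at z = 0. Lengths are in m, angles in rad, forces in N, time in s.
With the tool pointing down it reaches from about 0.35 to 0.9 m from the base axis. Payload 8.1 kg.
Tool frame: the origin (TCP) lies at the very end of the fingers, on their centre line; the grasp point (between the pads) lies 19 mm behind it; z points along the fingers, y is the line along which they close (so a half turn about z gives the same grasp; the last joint's range is limited). The gripper opens to 92 mm and grips with 3 to 60 N. Pads are 19 mm wide; open, the fingers measure 130 mm over their backs; the gripper's body (75 mm by 190 mm) begins 47 mm behind the grasp point.
Start: joints at [-0.103, 0.434, 0.025, 1.573, -0.012, 1.134, -0.075], TCP at [0.625, -0, 0.227] pointing down, gripper open.
Joint ranges: [-2.62, 2.62], [-0.44, 2.09], [-1.27, 1.32], [0.08, 2.57], [-1.32, 4.46], [0.12, 2], [-2.74, 2.74]. Speed limits (rad/s): [2.22, 2.22, 3.01, 3.01, 3.14, 3.14, 3.14].

### API

Orientations are given as a rotation vector (axis times angle).
In Python, from cell import arm gives the robot as it stands.
- The arm moves only by the shell command python3 -m pendant 'ROWS' [FORCE]. ROWS is a JSON object of lists of equal length, an entry for each row: "slide": the shift along the tool's x, y, z in units of 0.3 m (1.0 is 0.3 m), a list of three; "dr": the turn, a rotation vector about the tool's x, y, z in units of 0.12 rad (1.0 is 0.12 rad), a list of three; "claw": the opening, from 0 (shut) to 1 (fully open). In form: {"slide": [[tx, ty, tz], ...], "dr": [[ax, ay, az], ...], "claw": [claw, ...]}. A call has 1 to 10 rows; each row shifts and turns the commanded pose from where the row before left it, along the tool's axes as they then stand; what a row does not reach is not made up. A row lasts 1/10 s, in which the tool goes at most 50 mm and 8.59 degrees, less where a joint would pass 70% of its speed; a pose out of reach is approached as far as the arm can. A call with a number of a shift or a turn outside -1 to 1 is refused whole. A call with a gripper value outside its range is refused whole. The fingers move at their own pace and stop on an object; FORCE is the grip in N (left out, the last holds). Time passes only in rows, so rows that do not move let the fingers close. It gives the time, the measured TCP pose, the force, the opening and the grip force at its end, in the units of the state.
- arm.observe(): the state, without advancing time (a new reading comes with each control period).
- arm.get_image(name): name is "scene" or "side" or "wrist"; returns the picture (384x512x3 uint8, red, green, blue); there is no depth.
- arm.calibration(name): a dict with "K" (3x3 intrinsics, pixels), "xyz" and "orientation" of the camera in the world. Camera axes: x right, y up, looking along -z (the intrinsics and any distortion apply to the point x, -y, -z); pixel columns grow to the right and rows downward; lengths in m; the calibration is good to about 2 mm. A picture is of the moment at which its call begins: read the wrist's pose just before it. calibration takes no time and is no camera call; for the wrist camera it gives the pose at the moment of the call.
- arm.sign_off(): hands the job in; it is judged then, once.
The state is a dict: "clock": time; "joints": joint angles; "dq": joint speeds; "joint_efforts": joint torques, N m; "position": TCP position; "ee_rot": TCP orientation; "force": force on the tool from outside, world axes, zero at the start; "ft_torque": the same for the moment, N m; "width": opening from 0.0 (shut) to 1.0 (fully open); "gripper_force": force on a finger pad.
Only numpy, scipy, OpenCV 4.12 (cv2) and the standard library are available. Lean on these libraries where they do the work, as an engineer would, in place of code of your own. Each camera call takes 0.05 s, during which the arm holds its last target. There are 200 camera calls.

### The job

On the coffee table, the mustard-yellow book in the wooden book rack has toppled over onto the dark sliding bookend. Leave the bookend where it is and first push the yellow book back up until it stands upright beside the other two books; then push the bookend along the rack, up against the yellow book, until the three books stand upright and snug with no gaps between the rack's end panel and the bookend. Only push with the fingers: do not lift any book, and leave the things standing around alone.

Things in the scene. Friction and masses are not known exactly. Their poses are not given: they have to be found in the camera images.
- rack: Fixed light-wood book rack. Board 12 mm thick, 130 mm (x); along y -100 to +150 mm. Origin on the table under the board. End panel 140 mm above the board, inner face at y = +130 mm. From it towards -y: book_grey, book_blue, the yellow book, the bookend. The row runs along its y; spines face its -x, roughly to the robot.
- book: Toppled mustard-yellow book, 110 (x) x 28 thick (y) x 165 mm tall (z), 0.34 kg. Origin: centre of underside, z up the book. Leans 30 to 37 deg to the rack's -y on the bookend's top; foot edge at rack y +40 mm, upper half juts over the bookend, its lower top edge at rack y -43 to -60 mm, 143 to 155 mm above the table. 10 mm free by book_blue. 1 to 2 N near its top tips it up; then it stands alone.
- book_grey: Grey cloth book, 110 x 30 (thickness, y) x 168 mm tall, 0.36 kg, loose, standing upright against the end panel. Origin: centre of its underside, z up.
- book_blue: Blue cloth book, 105 x 26 (thickness, y) x 155 mm tall, 0.30 kg, loose, standing upright next to the grey one. Origin: centre of its underside, z up.
- bookend (a joint): Travel (m) of the bookend along the rack's +y, towards the books: -0.012 to 0 at the start, about 0.05 when the row is snug, -0.02 to 0.10 possible; 2.5 N friction, stays where left. Dark wooden block with a brass band, 100 mm (x) x 60 mm (y), top 87 mm above the table, captive on the board.
- bookend_front (a point): Centre of the bookend's front (+y) face, which faces the books, 40 mm above the board.
- bookend_back (a point): Centre of the bookend's back (-y) face, which is the one to push, 40 mm above the board (52 mm above the table). With the row snug, it is about 104 mm to the -y side of book_blue's centre.
- cup1: loose bystander, to be left alone: white cup, 76 mm wide, 85 mm tall, with a handle, on a small white dish (90 x 200 mm). Origin: centre of its underside.
- cup2: loose bystander, to be left alone: a second cup of the same kind on its own dish.
- candle: loose bystander, to be left alone: cream candle jar with a clear knobbed lid, 68 mm wide, 120 mm tall, beyond the rack. Origin: centre of its underside.
- plant: loose bystander, to be left alone: succulent in a dark pot, 92 mm wide, leaves up to 120 mm tall, beyond the rack. Origin: centre of its underside.
- remote: loose bystander, to be left alone: black remote control, 160 x 45 x 18 mm, lying flat. Origin: centre of its underside.

How it is judged:
On the way:
1. the yellow book has been pushed up to stand upright (within 0.12 rad) with the bookend still within 15 mm of where it was (angle between book's own z axis and vertical below 0.12 rad and distance of bookend_front from where it was at the start of the episode below 0.015 m), for 0.3 s.
At the end, for the whole second after the job is handed in: All three books stand upright (within 0.06 rad) and still in the rack, the yellow one within 6 mm of its snug place against the row and within 20 mm of the board's centre line, and the bookend's front is within 4 mm of the yellow book (angle between each of book, book_grey, book_blue's own z axis and vertical below 0.06 rad and y of book in the frame of rack between 0.054 and 0.064 m and x of book in the frame of rack between -0.02 and 0.02 m and angle between the y axis of book and the y axis of rack, either way round below 0.1 rad and height (world z) of book below 0.018 m and y of bookend_front in the frame of book above -0.018 m and linear speed of each of book, book_grey, book_blue below 0.01 m/s and velocity of joint bookend between -0.005 and 0.005 m/s); the robot touches nothing.
It fails at once if a book was lifted (height (world z) of book above 0.045 m or height (world z) of any of book_grey, book_blue above 0.03 m).
It fails at once if one of the two standing books was tipped over (angle between any of book_grey, book_blue's own z axis and vertical above 0.35 rad).
It fails at once if a cup, the candle, the plant or the remote control was shoved or lifted more than 20 mm, or tipped (distance of any of cup1, cup2, candle, plant, remote from where it was at the start of the episode above 0.02 m or angle between any of cup1, cup2, candle, plant, remote's own z axis and vertical above 0.35 rad).
It also fails if it takes over 48 s, if anything falls off the work surface, if the arm or the gripper's body presses on something with over 40 N, if the wrist force passes 120 N, or if a joint passes its speed limit or range.

## Working session

There is one attempt and no reset: what is moved stays moved. The work goes in short steps, Python scripts to look and compute and a shell command to move; the robot and the scene stay as the last step left them, time stands still between calls to the robot, and variables do not carry over. Pictures are saved under pics/ and viewed, at most 10 in all, crops included, and the job is handed in when it is done.

```bash
mkdir -p pics; python3 - <<'E'
from cell import arm
import cv2
for n in("scene","side"):
    cv2.imwrite(f"pics/{n}0.png",arm.get_image(n)[:,:,::-1]); c=arm.calibration(n); print(n,c)
s=arm.observe();print(s)
E
```

```text
scene {'K': array([[448.79665833,   0.        , 253.48628658],
       [  0.        , 448.79665833, 185.8399919 ],
       [  0.        ,   0.        ,   1.        ]]), 'xyz': array([1.42853958, 0.41666323, 0.91164315]), 'orientation': array([0.54021863, 0.82973122, 1.90682725])}
side {'K': array([[499.39706467,   0.        , 252.99452209],
       [  0.        , 499.39706467, 179.05131087],
       [  0.        ,   0.        ,   1.        ]]), 'xyz': array([1.46284193, 0.41295194, 1.2426594 ]), 'orientation': array([0.45262168, 0.7083127 , 1.93770092])}
{'clock': 0.1, 'joints': array([-0.10255471,  0.43512355,  0.02496499,  1.57400262, -0.01157058,
        1.13399649, -0.07509662]), 'dq': array([ 4.52373682e-04, -6.31225051e-04, -5.15123982e-04, -2.82501453e-03,
        6.85377028e-05, -3.96069419e-04, -9.15024119e-04]), 'joint_efforts': array([ 2.76666542e-03, -6.69124532e+01,  9.87763703e-01, -3.15145969e+01,
       -6.05509384e-02,  3.73947364e-02,  1.19628339e-04]), 'position': array([ 6.24544677e-01, -8.59386219e-05,  2.26043194e-01]), 'ee_rot': array([-2.22092775e+00, -2.22072561e+00,  1.69494041e-03]), 'force': array([0.21148432, 0.49709605, 0.35889403]), 'ft_torque': array([ 0.00202285,  0.03053884, -0.04725055]), 'gripper_force': 0.0, 'width': 1.0009542996476206}
```

View pics/scene0.png

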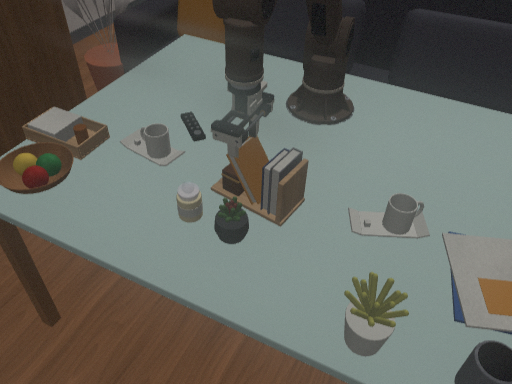

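View pics/side0.png

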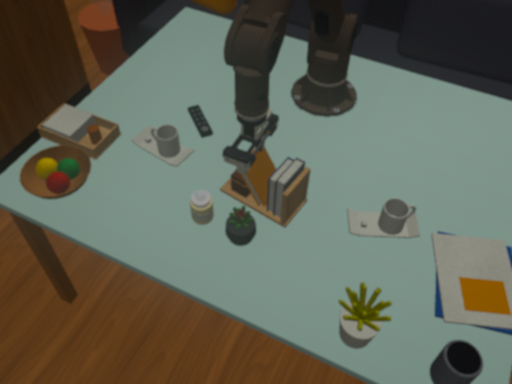

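```bash
python3 - <<'E'
from cell import arm
import cv2,numpy as np
a=cv2.imread("pics/scene0.png")[125:225,200:320]; b=cv2.imread("pics/side0.png")[135:235,205:325]
a=cv2.resize(a,None,fx=6,fy=6,interpolation=cv2.INTER_CUBIC)
cv2.imwrite("pics/c0.png",a)
cv2.imwrite("pics/c1.png",cv2.resize(b,None,fx=6,fy=6,interpolation=cv2.INTER_CUBIC))
print(arm.calibration("wrist"))
cv2.imwrite("pics/w0.png",arm.get_image("wrist")[:,:,::-1])
E
```

```text
{'K': array([[290.84860151,   0.        , 256.41661386],
       [  0.        , 290.84860151, 191.29053482],
       [  0.        ,   0.        ,   1.        ]]), 'xyz': array([0.62514092, 0.06692524, 0.38245554]), 'orientation': array([-2.49468092e-01,  1.94191525e-03, -2.55853981e-05])}
```

View pics/c0.png

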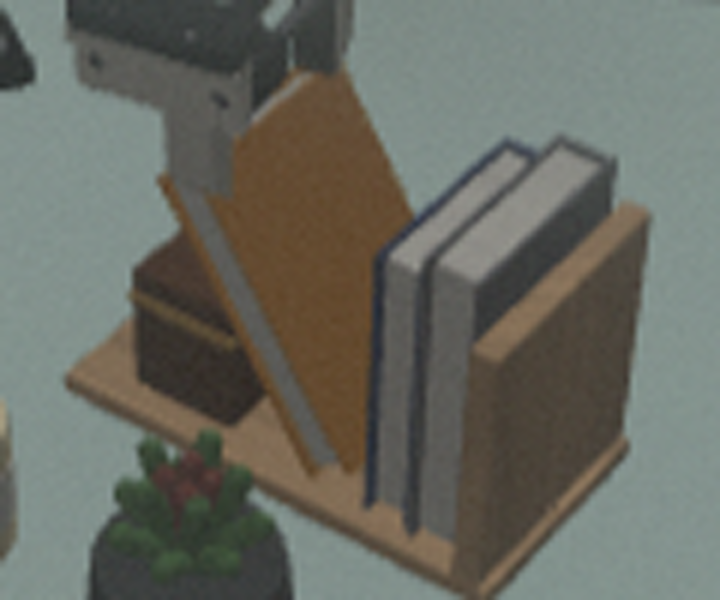

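View pics/w0.png

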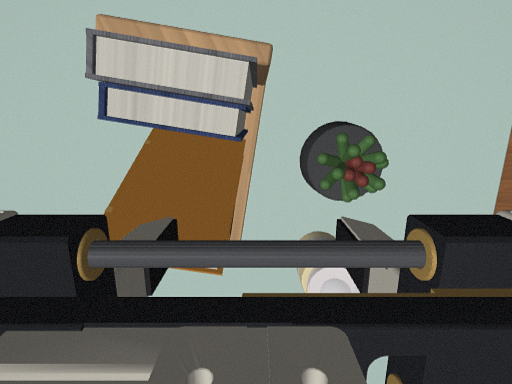

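The pictures show the rack turned slightly, with the yellow book leaning to −y under the open gripper and the candle and plant on the +x side. In the crop, panel corners are at (497,360), (650,212), (480,598) and the board end at (65,385). In the wrist view, panel corners are at (97,14) and (272,45), and the yellow book's top corner is at (222,273).

```bash
cat > h.py <<'E'
import numpy as np
from scipy.spatial.transform import Rotation as R
from scipy.optimize import least_squares
from cell import arm
def proj(c,P):
    p=R.from_rotvec(c["orientation"]).inv().apply(np.atleast_2d(P)-c["xyz"])*[1,-1,-1]
    q=p@c["K"].T
    return q[:,:2]/q[:,2:]
def rackpts(v,P):
    P=np.asarray(P,float); return R.from_euler("z",v[2]).apply(P)+[v[0],v[1],0]
E
python3 - <<'E'
from h import *
cs,cw=arm.calibration("scene"),arm.calibration("wrist")
S=[((65,150,152),(497,360)),((-65,150,152),(650,212)),((65,130,152),(468,350)),((65,150,0),(480,598)),((-65,150,0),(628,448)),((65,-100,6),(65,388))]
W=[((-65,150,152),(97,14)),((65,150,152),(272,45))]
Ps=np.array([a for a,_ in S])/1e3; us=np.array([b for _,b in S])/6+[200,125]
Pw=np.array([a for a,_ in W])/1e3; uw=np.array([b for _,b in W],float)
f=lambda v:np.r_[(proj(cs,rackpts(v,Ps))-us).ravel(),(proj(cw,rackpts(v,Pw))-uw).ravel()/2]
r=least_squares(f,[.6,.1,-.2]);print(r.x,np.round(r.fun,1))
v=r.x
bk=lambda t:np.array([[.055,.04-.165*np.sin(t),.012+.165*np.cos(t)],[.055,.04-.165*np.sin(t)+.028*np.cos(t),.012+.165*np.cos(t)+.028*np.sin(t)]])
for t in (30,33.5,37):
    P=rackpts(v,bk(np.radians(t)));print(t,proj(cs,P[:1]),"obs",162/6+200,180/6+125,"| wrist",proj(cw,P[1:]),"obs 222 273")
for y in(-.1,-.064,-.004):print(y,proj(cs,rackpts(v,[[.05,y,.087]])))
print("obs bookend top back corner",135/6+200,270/6+125)
print("blue top", proj(cw,rackpts(v,[[-.0525,.1,.167],[.0525,.074,.167]])))
print("y=-.085 point",rackpts(v,[[0,-.12,0],[0,-.085,0],[0,.03,0]]))
E
```

```text
[ 0.55018268 -0.01867805 -0.15197218] [-0.4  0.6  0.  -0.6 -2.2 -0.9 -1.1  1.8 -1.7  0.4 -2.3 -1.5 -2.4 -1.3
  0.7 -1.6]
30 [[224.79149833 154.32630749]] obs 227.0 155.0 | wrist [[227.91540253 260.3729509 ]] obs 222 273
33.5 [[222.35807558 154.68707713]] obs 227.0 155.0 | wrist [[226.90998328 268.44801856]] obs 222 273
37 [[220.05515134 155.23677693]] obs 227.0 155.0 | wrist [[226.06038053 275.5087409 ]] obs 222 273
-0.1 [[210.60626821 164.6098248 ]]
-0.064 [[220.42543859 169.44651499]]
-0.004 [[237.31412973 177.76548326]]
obs bookend top back corner 222.5 170.0
blue top [[ 97.48151796  86.03960216]
 [240.7430248  145.82597256]]
y=-.085 point [[ 0.53201614 -0.13729498  0.        ]
 [ 0.53731472 -0.10269838  0.        ]
 [ 0.55472432  0.01097618  0.        ]]
```

```bash
python3 - <<'E'
from h import *
cs,cw=arm.calibration("scene"),arm.calibration("wrist")
def f(v,full=False):
    h=v[3]*1e3
    S=[((h,150,152),(497,360)),((-h,150,152),(650,212)),((h,130,152),(468,350)),((65,150,0),(480,598)),((-65,150,0),(628,448)),((65,-100,6),(65,388))]
    W=[((-h,150,152),(97,14)),((h,150,152),(272,45)),((-55,130,180),(88,30)),((55,130,180),(257,61)),((55,100,180),(250,108)),((-52.5,100,167),(100,83)),((52.5,74,167),(244,138))]
    Ps=np.array([a for a,_ in S])/1e3; us=np.array([b for _,b in S])/6+[200,125]
    Pw=np.array([a for a,_ in W])/1e3; uw=np.array([b for _,b in W],float)
    return np.r_[(proj(cs,rackpts(v,Ps))-us).ravel(),(proj(cw,rackpts(v,Pw))-uw).ravel()/2]
r=least_squares(f,[.6,.1,-.2,.06],loss="soft_l1");v=r.x;print(v,np.round(f(v),1))
for y in(-.12,-.1,-.085,.03):print(y,rackpts(v,[[0,y,0]]))
print("tool-yaw now",R.from_rotvec(arm.observe()["ee_rot"]).as_matrix().round(3))
for y in(-.076,-.064,-.004):print(y,proj(cs,rackpts(v,[[.05,y,.087]])),"obs 222.5 170")
E
```

```text
[ 0.55148124 -0.01727438 -0.15266399  0.06266285] [ 0.4  0.6 -0.1  0.2 -1.4 -0.9 -0.9  2.3 -1.4  0.9 -2.1 -1.1  0.1 -2.1
  0.1 -2.9 -1.4  0.6  0.3 -0.7  0.4 -0.2 -0.4  0.4 -0.7  3. ]
-0.12 [[ 0.53323264 -0.13587871  0.        ]]
-0.1 [[ 0.53627407 -0.11611132  0.        ]]
-0.085 [[ 0.53855515 -0.10128578  0.        ]]
0.03 [[0.55604339 0.01237671 0.        ]]
tool-yaw now [[ 0.     1.    -0.001]
 [ 1.    -0.    -0.   ]
 [-0.    -0.001 -1.   ]]
-0.076 [[217.32718476 168.21450416]] obs 222.5 170
-0.064 [[220.62804759 169.84399267]] obs 222.5 170
-0.004 [[237.52906664 178.18727068]] obs 222.5 170
```

```bash
python3 -m pendant '{"slide":[[-0.084,-0.06,0],[-0.084,-0.06,0],[-0.084,-0.06,0],[-0.084,-0.06,0],[-0.084,-0.06,0],[0,0,0],[0,0,0],[0,0,0],[0,0,0],[0,0,0]],"dr":[[0,0,0],[0,0,0],[0,0,0],[0,0,0],[0,0,0],[0,0,0.425],[0,0,0.425],[0,0,0.425],[0,0,0],[0,0,0]],"claw":[0,0,0,0,0,0,0,0,0,0]}' 20
python3 - <<'E'
from h import *
import cv2
s=arm.observe();print(s["position"],s["width"],R.from_rotvec(s["ee_rot"]).as_matrix().round(3))
w=arm.get_image("wrist")[:,:,::-1];a=arm.get_image("scene")[:,:,::-1]
cv2.imwrite("pics/m1.png",np.hstack([cv2.resize(a[100:230,190:320],(400,400),interpolation=2),cv2.resize(w,(400,300)) if 0 else np.vstack([cv2.resize(w,(400,300)),np.zeros((100,400,3),np.uint8)])]))
v=[.5515,-.0173,-.1527];c=arm.calibration("wrist")
print(proj(c,rackpts(v,[[.055,-.043,.155],[-.055,-.043,.155],[.055,-.06,.143],[-.055,-.06,.143],[0,.04,0.177]]))*400/512)
E
```

```text
clock: 1.15
position: [0.5349, -0.1259, 0.2266]
ee_rot: [-2.383, -2.047, 0.0]
force: [-0.7, -0.1, 1.1]
width: 0.182
gripper_force: 0.0
[ 0.53490797 -0.12593464  0.22660063] 0.18175660907048885 [[ 0.151  0.989 -0.   ]
 [ 0.989 -0.151  0.   ]
 [-0.    -0.    -1.   ]]
[[256.6733136   91.73033754]
 [143.59148955  91.64290851]
 [252.90310196 108.55028854]
 [147.37657802 108.46546518]
 [200.14174925 -16.87447917]]
```

View pics/m1.png

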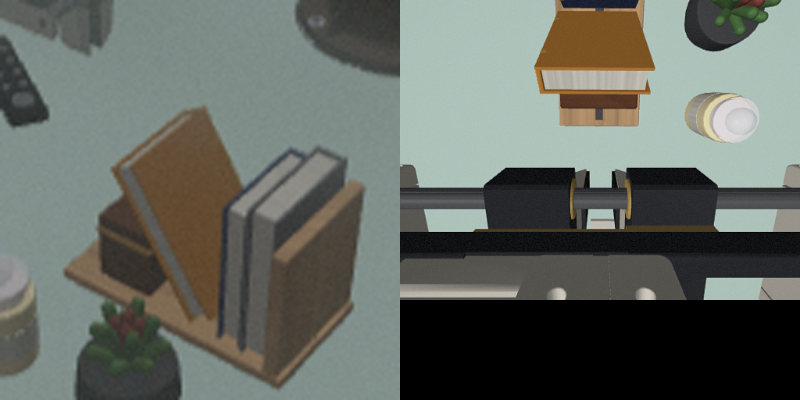

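Wrist view: the book's lower top edge runs (136,91)–(249,94), so it leans about 30° and sits about 6 mm to −x of my line. I'll lower the tool behind it.

```bash
python3 -m pendant '{"slide":[[0,-0.02,0.085],[0,0,0.085],[0,0,0.085],[0,0,0.083],[0.05,0,0],[0.05,0,0],[0.05,0,0],[0.02,0,0],[0.02,0,0],[0.02,0,0]],"dr":[[0,0,0],[0,0,0],[0,0,0],[0,0,0],[0,0,0],[0,0,0],[0,0,0],[0,0,0],[0,0,0],[0,0,0]],"claw":[0,0,0,0,0,0,0,0,0,0]}'
python3 -m pendant '{"slide":[[0.02,0,0],[0.02,0,0],[0.02,0,0],[0.02,0,0],[0.02,0,0],[0.02,0,0],[0.02,0,0],[0.02,0,0],[0.02,0,0],[0.02,0,0]],"dr":[[0,0,0],[0,0,0],[0,0,0],[0,0,0],[0,0,0],[0,0,0],[0,0,0],[0,0,0],[0,0,0],[0,0,0]],"claw":[0,0,0,0,0,0,0,0,0,0]}'
```

```text
clock: 2.25
position: [0.539, -0.0627, 0.126]
ee_rot: [2.384, 2.044, 0.001]
force: [1.4, -1.2, 1.0]
width: 0.009
gripper_force: 0.4
clock: 3.25
position: [0.5479, -0.003, 0.1253]
ee_rot: [-2.385, -2.045, -0.0]
force: [-0.1, -0.1, 0.1]
width: 0.009
gripper_force: 0.0
```

```bash
python3 -m pendant '{"slide":[[0.01,0,0],[0.01,0,0],[0.01,0,0],[0.01,0,0],[0.01,0,0],[0,0,0],[0,0,0],[0,0,0]],"dr":[[0,0,0],[0,0,0],[0,0,0],[0,0,0],[0,0,0],[0,0,0],[0,0,0],[0,0,0]],"claw":[0,0,0,0,0,0,0,0]}'
python3 - <<'E'
from h import *
import cv2
w=arm.get_image("wrist")[:,:,::-1];a=arm.get_image("scene")[:,:,::-1]
cv2.imwrite("pics/m2.png",np.hstack([cv2.resize(a[100:230,190:320],(400,400),interpolation=2),np.vstack([cv2.resize(w,(400,300)),np.zeros((100,400,3),np.uint8)])]))
E
```

```text
clock: 4.05
position: [0.5501, 0.0111, 0.1253]
ee_rot: [2.385, 2.045, -0.0]
force: [0.1, 0.5, -0.7]
width: 0.007
gripper_force: 0.0
```

View pics/m2.png

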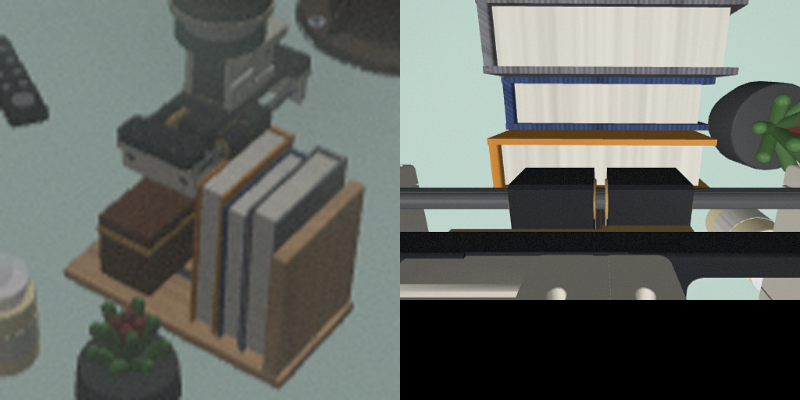

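The yellow book now stands upright beside the blue one and the bookend hasn't moved. Next I'll retract behind the bookend.

```bash
python3 -m pendant '{"slide":[[-0.03,0,0],[-0.09,0.02,0],[-0.1,0,0],[-0.1,0,0],[-0.1,0,0],[-0.04,0,0],[0,0,0.06],[0,0,0.06],[0,0,0.065],[0,0,0]],"dr":[[0,0,0],[0,0,0],[0,0,0],[0,0,0],[0,0,0],[0,0,0],[0,0,0],[0,0,0],[0,0,0],[0,0,0]],"claw":[0,0,0,0,0,0,0,0,0,0]}'
python3 -m pendant '{"slide":[[0.04,0,0],[0.03,0,0],[0.02,0,0],[0.02,0,0],[0.02,0,0],[0.02,0,0],[0.02,0,0],[0.02,0,0]],"dr":[[0,0,0],[0,0,0],[0,0,0],[0,0,0],[0,0,0],[0,0,0],[0,0,0],[0,0,0]],"claw":[0,0,0,0,0,0,0,0]}'
```

```text
clock: 5.15
position: [0.5333, -0.1255, 0.0678]
ee_rot: [-2.382, -2.043, 0.004]
force: [-0.6, 1.1, 1.3]
width: 0.004
gripper_force: 0.0
clock: 5.95
position: [0.544, -0.0696, 0.07]
ee_rot: [2.385, 2.044, 0.0]
force: [0.2, -2.9, 1.5]
width: 0.009
gripper_force: 1.4
```

```bash
python3 -m pendant '{"slide":[[0.01,0,0],[0.01,0,0],[0.01,0,0],[0.01,0,0],[0.01,0,0],[0.01,0,0],[0.01,0,0],[0,0,0]],"dr":[[0,0,0],[0,0,0],[0,0,0],[0,0,0],[0,0,0],[0,0,0],[0,0,0],[0,0,0]],"claw":[0,0,0,0,0,0,0,0]}'
python3 -m pendant '{"slide":[[0.005,0,0],[0.005,0,0],[0.005,0,0],[0,0,0]],"dr":[[0,0,0],[0,0,0],[0,0,0],[0,0,0]],"claw":[0,0,0,0]}'
```

```text
clock: 6.75
position: [0.5467, -0.0481, 0.0697]
ee_rot: [-2.383, -2.046, 0.0]
force: [-1.0, -0.6, -1.1]
width: 0.003
gripper_force: 0.0
clock: 7.15
position: [0.5472, -0.0444, 0.0697]
ee_rot: [-2.384, -2.045, 0.001]
force: [-1.2, -2.5, 1.2]
width: 0.004
gripper_force: 1.2
```

```bash
for i in 1; do python3 -m pendant '{"slide":[[0.005,0,0],[0.005,0,0],[0,0,0]],"dr":[[0,0,0],[0,0,0],[0,0,0]],"claw":[0,0,0]}'; python3 -m pendant '{"slide":[[0.005,0,0],[0.005,0,0],[0,0,0]],"dr":[[0,0,0],[0,0,0],[0,0,0]],"claw":[0,0,0]}'; done
python3 - <<'E'
from h import *
import cv2
w=arm.get_image("wrist")[:,:,::-1];a=arm.get_image("scene")[:,:,::-1]
cv2.imwrite("pics/m3.png",np.hstack([cv2.resize(a[120:220,210:310],(400,400),interpolation=2),np.vstack([cv2.resize(w,(400,300)),np.zeros((100,400,3),np.uint8)])]))
E
```

```text
clock: 7.45
position: [0.5475, -0.0419, 0.0697]
ee_rot: [-2.385, -2.044, 0.002]
force: [-2.2, -4.3, 0.3]
width: 0.006
gripper_force: 2.1
clock: 7.75
position: [0.5478, -0.0404, 0.0697]
ee_rot: [2.386, 2.043, -0.003]
force: [-2.4, -7.5, 1.0]
width: 0.005
gripper_force: 4.5
```

View pics/m3.png

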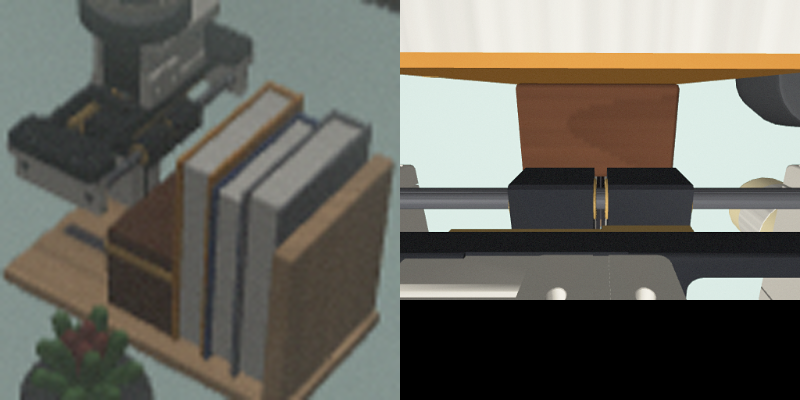

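The bookend is against the yellow book, and force is rising at the predicted snug position (TCP rack y −23 mm). One more small press, then I'll retreat.

```bash
python3 -m pendant '{"slide":[[0.006,0,0],[0.006,0,0],[0,0,0],[0,0,0]],"dr":[[0,0,0],[0,0,0],[0,0,0],[0,0,0]],"claw":[0,0,0,0]}'; python3 -m pendant '{"slide":[[-0.04,0,0],[-0.06,0,0],[-0.08,0,0],[-0.08,0,0],[0,0,-0.1],[0,0,-0.1],[0,0,-0.1],[0,0,0],[0,0,0],[0,0,0]],"dr":[[0,0,0],[0,0,0],[0,0,0],[0,0,0],[0,0,0],[0,0,0],[0,0,0],[0,0,0],[0,0,0],[0,0,0]],"claw":[0,0,0,0,0,0,0,0,0,0]}'
python3 - <<'E'
from h import *
import cv2
w=arm.get_image("wrist")[:,:,::-1];a=arm.get_image("scene")[:,:,::-1]
cv2.imwrite("pics/m4.png",np.hstack([cv2.resize(a[120:220,210:310],(400,400),interpolation=2),np.vstack([cv2.resize(w,(400,300)),np.zeros((100,400,3),np.uint8)])]))
E
```

```text
clock: 8.25
position: [0.5477, -0.0402, 0.0697]
ee_rot: [2.387, 2.038, -0.008]
force: [-4.8, -18.3, 3.2]
width: 0.004
gripper_force: 9.3
clock: 9.25
position: [0.5367, -0.1115, 0.159]
ee_rot: [-2.383, -2.045, 0.001]
force: [-0.1, -0.5, 0.0]
width: 0.009
gripper_force: 0.0
```

View pics/m4.png

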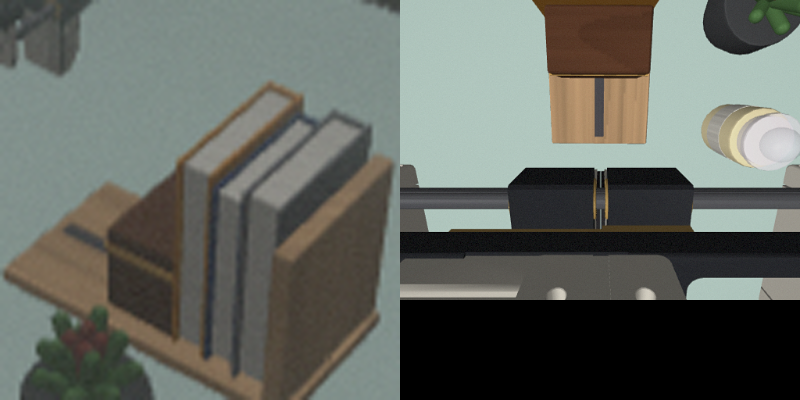

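The row is upright and snug, the bookend stayed where it was left, and the arm is clear of everything.

```bash
python3 -c "
from cell import arm
print(arm.sign_off())"
```

```text
the job is handed in; nothing more can be done
None
```

I handed the job in at about 9 s: the yellow book was pushed upright before the bookend was moved, then the bookend was pushed up until the row was snug. In the last pictures all three books stood upright and the arm was clear. The sign-off returned no verdict.

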